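# Fit and lock the grating insert in the sloping slicer

## Robot

A 6-joint arm with a two-finger parallel gripper is mounted at the origin on a cart in front of the work surface, level with it; the furniture and walls round the work are solid. World frame = base frame: x ahead of the robot, y to its left, z up, the work surface at z = 0. Lengths are in m, angles in rad, forces in N, time in s.
With the tool pointing down it reaches from about 0.325 to 0.775 m from the base axis. Payload 5.5 kg.
Tool frame: the origin (TCP) lies between the finger pads; the fingertips stand 17 mm ahead of it and the grasp point (between the pads) lies 2 mm behind it; z points along the fingers, y is the line along which they close (so a half turn about z gives the same grasp; the last joint's range is limited). The gripper opens to 85 mm and grips with 20 to 120 N. Pads are 22 mm wide; open, the fingers measure 114 mm over their backs; the gripper's body (76 mm by 85 mm) begins 54 mm behind the grasp point. The pads swing forward as they close: fully open they stand 13 mm farther back than shut.
Start: joints at [1.293, 0.091, 1.231, -0, 1.82, -0.057], TCP at [0.131, 0.585, 0.248] pointing down, gripper open.
Joint ranges: [-2.87, 2.87], [-0.86, 2.18], [0.17, 2.46], [-1.51, 4.65], [0.06, 2.69], [-2.65, 2.65]. Speed limits (rad/s): [2.57, 2.57, 3.01, 3.14, 3.14, 3.14].

## Interface

Orientations are given as a unit quaternion [w, x, y, z].
In Python, from rig import arm, viewer gives the robot as it stands. The module is installed in compiled form; this text tells all that it offers.
- The arm moves only by the shell command python3 -m creep 'ROWS' [FORCE]. ROWS is JSON, a list of rows, each a list of 3 entries, a list of its own where there are three numbers: the finger opening in mm, from 0 to 85.4, then the shift along the tool's x, y, z normalised to -1 to 1, where 1 is 0.3 m, then the turn about the tool's z normalised to -1 to 1, where 1 is pi/2 rad. In form: [[jaw, [x, y, z], yaw], ...]. A call has 1 to 8 rows; each row is the pose to reach, as a shift and turn from the pose commanded when the call began, along the tool's axes at that moment; what a row does not reach only later rows make up. A row lasts 1/8 s, in which the tool goes at most 62.5 mm and 10.7 degrees, less where a joint would pass 70% of its speed; a pose out of reach is approached as far as the arm can. A call with a number of a shift or a turn outside -1 to 1 is refused whole. A call with a gripper value outside its range is refused whole. The fingers move at their own pace and stop on an object; FORCE is the grip in N (left out, the last holds). Time passes only in rows, so rows that repeat a pose let the fingers close. It gives the time, the measured TCP pose, the force, the opening and the grip force at its end, in the units of the state.
- arm.get_state(): the state, without advancing time (a new reading comes with each control period).
- viewer.read_camera(name): name is "scene" or "top"; returns a dict with "color" (480x640x3 uint8, red, green, blue), "fx", "fy", "cx", "cy" (pixels), "T" (4x4, takes a point from camera to world coordinates). Camera axes: x right, y down, z forward; pixel columns grow to the right and rows downward; lengths in m; the calibration is good to about 2 mm. A picture is of the moment at which its call begins. There is no depth.
- arm.sign_off(): hands the job in; it is judged then, once.
The state is a dict: "time_s": time; "q": joint angles; "qvel": joint speeds; "joint_torque": joint torques, N m; "ee_pos": TCP position; "tool_rot": TCP orientation; "contact_force": force on the tool from outside, world axes, zero at the start; "ft_torque": the same for the moment, N m; "opening": finger opening in m; "gripper_force": force on a finger pad.
Only numpy, scipy, OpenCV 4.12 (cv2) and the standard library are available. Lean on these libraries where they do the work, as an engineer would, in place of code of your own. Each camera call takes 0.05 s, during which the arm holds its last target. There are 200 camera calls.

## Task

We want to grate carrots for the muffins: take the green grating insert by its finger grip and seat it flat and fully home in the pocket of the sloping slicer, its cut-off corner at the pocket's filled corner. Then push the red lock up the slope as far as it goes, so that its two tongues cover the insert's ears, and let go. Leave the yellow slicing insert and the other things where they are.

Things in the scene. Friction and masses are not known exactly. Their poses are not given: they have to be found in the camera images.
- grating_insert: loose green plastic frame round a toothed steel grating plate, 64 (x) x 116 (y) x 8 mm thick, 90 g. Origin: centre of the underside; z out of the toothed face. A 14 mm ear at each y end; on the -y ear stands the finger grip. The corner at +x, +y is cut off square, 14 x 14 mm. Lies flat on the worktop at the start, teeth up.
- insert_grip (a point): centre of the green insert's finger grip, at (0, -50, 20) mm in the insert's frame, same axes: an upright green tab, 26 mm (x) x 10 mm (y), its top 30 mm above the insert's underside, 22 mm above its frame. Grip it across its 10 mm.
- slicing_insert: the other insert, left alone: the same frame in yellow with one straight blade across; same axes. The two inserts may have changed places.
- slicer: white slicer (fixed), standing on a rubber foot bar at its low end, near the robot, and a steel wire leg at its high end. Origin on the worktop below the pocket; x level, to the high end; z up. It reaches from x = -103 to +205 mm, y = -74 to +74 mm; the high end is 170 mm high.
- slicer_deck: the deck with the pocket, facing up and towards the robot, sloping 28 degrees. Origin: centre of the pocket's floor (78 mm above the worktop), where the seated insert's origin comes to lie; x up the slope, y left across the deck, z square out of the deck. Deck top at z = 8 mm. Two rails 8 mm high stand above the pocket (x over 44 mm, y = +-(50 to 58) mm).
- pocket_mouth (a point): centre of the pocket's mouth, at (0, 0, 8) mm in the deck's frame, same axes. Pocket 67 (x) x 119 (y) x 8 mm deep, 1.5 mm play all round the insert, 3 mm 45 degree lead-in at the mouth, floor a ledge round an opening. Its corner at +x, +y is filled 14 x 14 mm, so the insert fits one way only: axes along the deck's, finger grip at -y (right).
- slicer_lock (a joint): red locking yoke that slides up the deck: 0 m = open (low), 0.020 m = fully locked (hard stop); about 3 N to move, stays where left. Its two arms, 4.5 mm thick, lie 1.5 mm above the deck top at y = +-(47 to 58) mm; their ends are at x = -38 mm open, and at -18 mm, over the insert's ears, locked. They jam on an insert that stands proud.
- lock_rib (a point): centre of the red lock's push rib: upright red tab 8 mm thick (along the slope) x 34 mm (y) x 16 mm high on the yoke's crossbar; at (-90, 0, 22) mm in the deck's frame when open. Its top is 22 mm and the crossbar's top (14 mm long in x, round the rib) 6 mm above the deck top. Moves with the lock; axes as the deck's.
- food_holder: white mushroom-shaped food holder, 92 mm across, 64 mm high, standing on the worktop; origin under its centre.
- kitchen_timer: round red kitchen timer, 68 mm across, 53 mm high; origin under its centre.
- mixing_bowl: grey mixing bowl, 258 mm across, 104 mm high; origin under its centre.

How it is judged:
On the way:
1. the green insert sits home in the pocket while the lock is still open (x of grating_insert in the frame of slicer_deck between -0.004 and 0.004 m and y of grating_insert in the frame of slicer_deck between -0.004 and 0.004 m and z of grating_insert in the frame of slicer_deck between -0.0025 and 0.0025 m and angle between the z axis of grating_insert and the z axis of slicer_deck, either way round below 0.035 rad and angle between the x axis of grating_insert and the x axis of slicer_deck, either way round below 0.06 rad and y of insert_grip in the frame of slicer_deck below -0.04 m and value of joint slicer_lock below 0.008 m), for 0.2 s.
At the end, for the whole second after the job is handed in: Green insert in the pocket, grip at the deck's -y side, within 4 mm in x and y and 2.5 mm in height of seated, flat within 2 and square within 3.4 degrees, at rest; lock past 17 of its 20 mm; yellow insert, food holder, timer and bowl within 20 mm of where they stood (x of grating_insert in the frame of slicer_deck between -0.004 and 0.004 m and y of grating_insert in the frame of slicer_deck between -0.004 and 0.004 m and z of grating_insert in the frame of slicer_deck between -0.0025 and 0.0025 m and angle between the z axis of grating_insert and the z axis of slicer_deck, either way round below 0.035 rad and angle between the x axis of grating_insert and the x axis of slicer_deck, either way round below 0.06 rad and y of insert_grip in the frame of slicer_deck below -0.04 m and value of joint slicer_lock above 0.017 m and linear speed of grating_insert below 0.01 m/s and distance of each of slicing_insert, food_holder, kitchen_timer, mixing_bowl from where it was at the start of the episode below 0.02 m); the robot touches nothing.
It fails at once if another thing is pushed aside by more than 30 mm or the bowl is tipped (distance of any of slicing_insert, food_holder, kitchen_timer, mixing_bowl from where it was at the start of the episode above 0.03 m or angle between mixing_bowl's own z axis and vertical above 0.3 rad).
It also fails if it takes over 45 s, if anything falls off the work surface, if the arm or the gripper's body presses on something with over 40 N, if the wrist force passes 120 N, or if a joint passes its speed limit or range.

## Working session

There is one attempt and no reset: what is moved stays moved. The work goes in short steps, Python scripts to look and compute and a shell command to move; the robot and the scene stay as the last step left them, time stands still between calls to the robot, and variables do not carry over. Pictures are saved under pics/ and viewed, at most 11 in all, crops included, and the job is handed in when it is done.

```bash
mkdir -p pics; cat > h.py <<'E'
import numpy as np, cv2
from rig import arm, viewer
def snap(n,f): 
    c=viewer.read_camera(n); cv2.imwrite('pics/'+f,c['color'][:,:,::-1]); return c
def ray(c,u,v):
    T=np.array(c['T']); d=T[:3,:3]@np.array([(u-c['cx'])/c['fx'],(v-c['cy'])/c['fy'],1]); return T[:3,3],d/np.linalg.norm(d)
def onz(c,u,v,z):
    o,d=ray(c,u,v); return o+d*(z-o[2])/d[2]
def tri(*rs):
    A=sum(np.eye(3)-np.outer(d,d) for o,d in rs); b=sum((np.eye(3)-np.outer(d,d))@o for o,d in rs)
    p=np.linalg.solve(A,b); return p,[np.linalg.norm(np.cross(p-o,d)) for o,d in rs]
def proj(c,p):
    T=np.array(c['T']); q=T[:3,:3].T@(np.array(p)-T[:3,3]); return np.array([c['fx']*q[0]/q[2]+c['cx'],c['fy']*q[1]/q[2]+c['cy']])
E
python3 - <<'E'
from h import *
import pickle
d={n:snap(n,n+'0.png') for n in('scene','top')}
pickle.dump(d,open('c0.pkl','wb'))
for n in d: print(n,d[n]['fx'],np.array(d[n]['T']).round(3).tolist())
s=arm.get_state(); print(s['ee_pos'],s['tool_rot'],s['time_s'])
E
```

```text
scene 497.0812548000883 [[0.533, -0.545, 0.647, -0.18], [-0.846, -0.333, 0.417, -0.458], [-0.012, -0.769, -0.639, 0.832], [0.0, 0.0, 0.0, 1.0]]
top 490.04722527746816 [[0.004, -0.998, 0.065, 0.503], [-1.0, -0.005, -0.018, 0.026], [0.018, -0.065, -0.998, 1.095], [0.0, 0.0, 0.0, 1.0]]
[0.13134156 0.58520041 0.24723162] [-1.54064208e-04  1.10179076e-01  9.93911331e-01 -9.01573779e-04] 0.1
```

View pics/scene0.png

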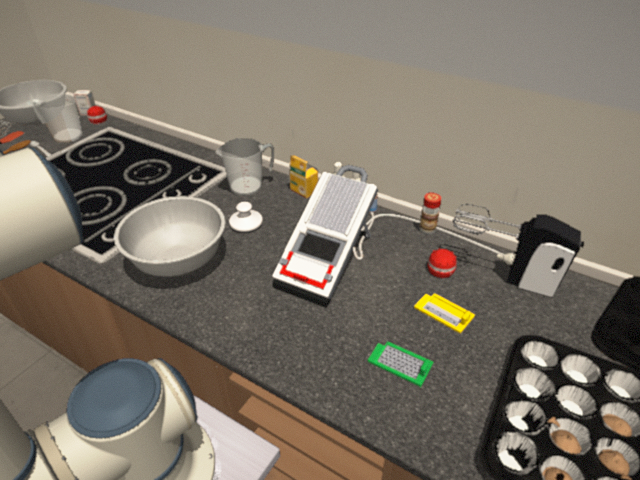

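View pics/top0.png

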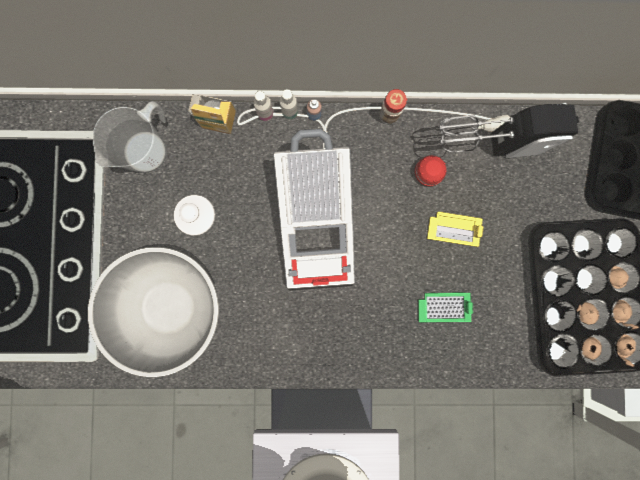

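Scene: green insert at about (402,362), grip end to the right; slicer at (320,250). Top: green at (445,307), with its grip near (469,308); slicer at (317,220), pocket at (318,238), red rib at (320,281). I'll enlarge the green insert and the deck from both views.

```bash
python3 - <<'E'
import cv2,numpy as np
a=cv2.imread('pics/scene0.png');b=cv2.imread('pics/top0.png')
def cr(i,x,y,w,h,k):
    o=cv2.resize(i[y:y+h,x:x+w],None,fx=k,fy=k,interpolation=cv2.INTER_CUBIC)
    for u in range(x-x%10+10,x+w,10):
        cv2.line(o,((u-x)*k,0),((u-x)*k,6 if u%50 else 14),(255,0,255),1); cv2.putText(o,str(u),((u-x)*k+1,16),0,.32,(255,0,255),1)
    for v in range(y-y%10+10,y+h,10):
        cv2.line(o,(0,(v-y)*k),(6,(v-y)*k),(255,0,255),1); cv2.putText(o,str(v),(7,(v-y)*k+4),0,.32,(255,0,255),1)
    return o
cv2.imwrite('pics/g.png',np.vstack([cr(a,360,335,80,54,9)[:,:720],cv2.resize(cr(b,410,285,72,44,10),None,fx=1,fy=1)[:,:720]])[:,:]) 
o=np.zeros((600,800,3),np.uint8)
A=cr(a,360,335,80,30*2,5);B=cr(b,410,285,72,44,5)
g=np.zeros((600,800,3),np.uint8)
A=cr(a,362,338,76,50,8);B=cr(b,412,284,66,44,8)
C=np.zeros((600,800,3),np.uint8)
h=cv2.resize(A,None,fx=.75,fy=.75)
cv2.imwrite('pics/g.png',cr(b,412,284,66,44,12)[:528,:792])
L=cr(a,268,205,100,100,4);R=cr(b,276,200,84,100,4)
A=cr(a,364,338,76,50,5);B=cr(b,412,284,66,44,5)
o[:400,:400]=L;o[:400,400:736]=R
cv2.imwrite('pics/deck.png',np.hstack([cr(a,272,225,72,80,6)[:480],cr(b,284,220,60,80,6)[:480]])[:, :800])
cv2.imwrite('pics/gs.png',cr(a,364,336,76,54,10)[:540,:760])
E
```

```text
(no output)
```

View pics/g.png

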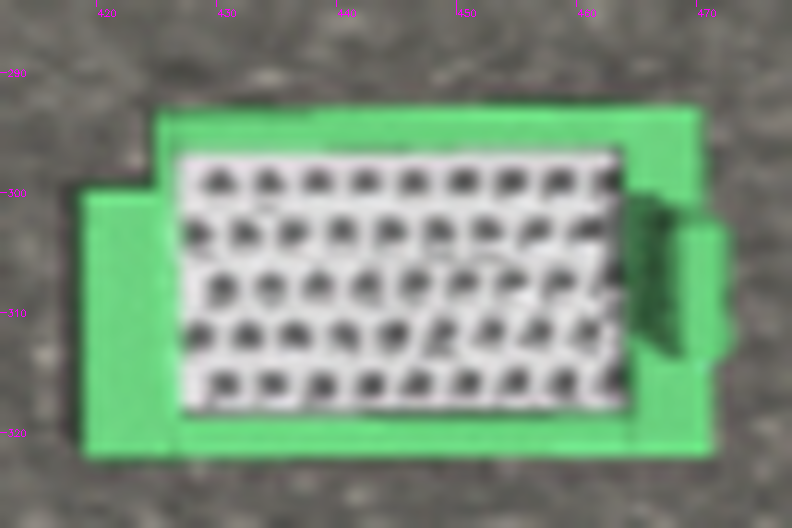

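View pics/gs.png

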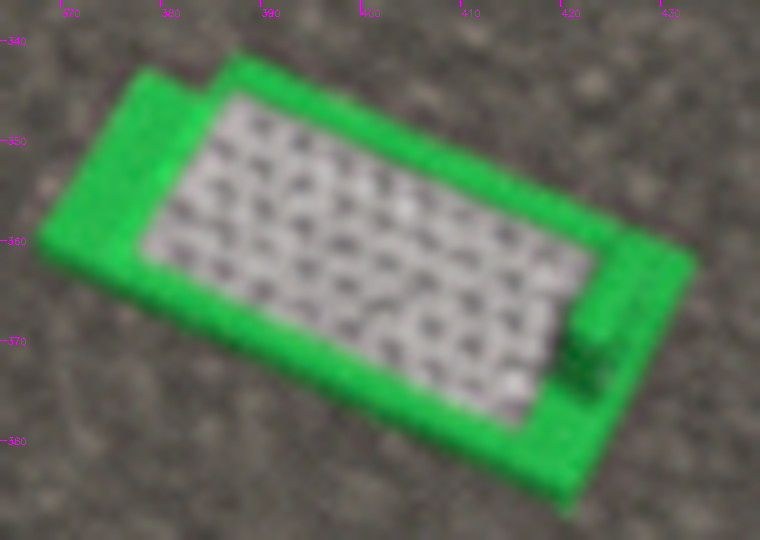

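View pics/deck.png

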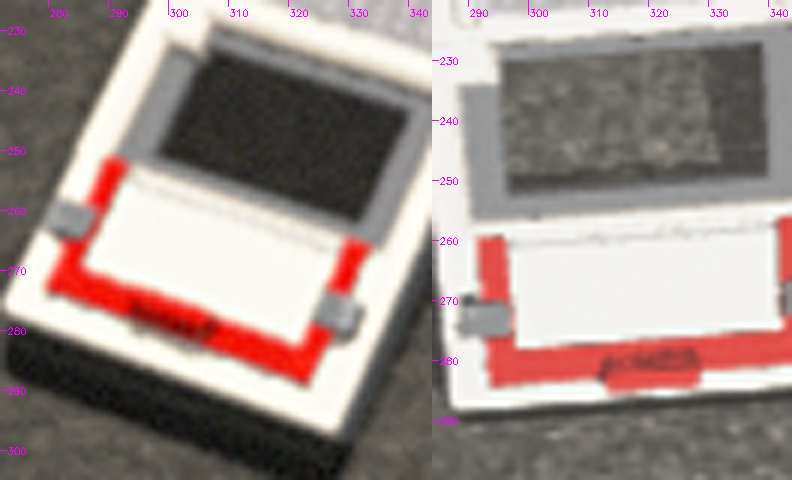

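Green top-face corners read off: cut corner at upper left (+x, +y), tab at right, so it is already roughly aligned with the deck. The lock's arms and crossbar are clear, but the top crop cuts off the right arm. One more crop for that, and then a fit.

```bash
python3 - <<'E'
import cv2,numpy as np
b=cv2.imread('pics/top0.png')
x,y,w,h,k=280,215,80,60,10
y=222
o=cv2.resize(b[y:y+h,x:x+w],None,fx=k,fy=k,interpolation=cv2.INTER_CUBIC)
for u in range(x,x+w,10): cv2.putText(o,str(u),((u-x)*k,12),0,.4,(255,0,255),1);cv2.line(o,((u-x)*k,0),((u-x)*k,6),(255,0,255),1)
cv2.imwrite('pics/d2.png',o)
E
```

```text
(no output)
```

View pics/d2.png

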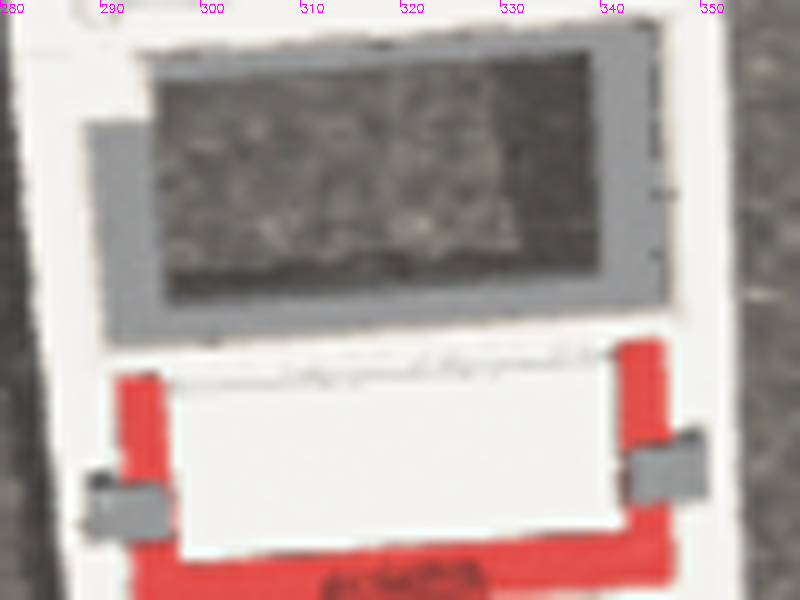

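```bash
cat > fit.py <<'E'
from h import *
import pickle
from scipy.optimize import least_squares
from scipy.spatial.transform import Rotation as Ro
d=pickle.load(open('c0.pkl','rb'))
def px(o,k,p): return (np.array(p)+.5)/k-.5+np.array(o)
def fit(obs,tilt,x0):
    def pose(v): return Ro.from_euler('ZY',[v[3],tilt]),v[:3]
    def f(v):
        R,t=pose(v); return np.concatenate([proj(d[c],R.apply(np.array(m)/1e3)+t)-p for c,m,p in obs])
    r=least_squares(f,x0,loss='soft_l1'); return r.x,r.fun.reshape(-1,2).round(1)
S=lambda p:px((364,336),10,p); G=lambda p:px((412,284),12,p)
M=[(-32,58,8),(18,58,8),(18,44,8),(32,44,8),(32,-58,8),(-32,-58,8)]
ob=[('scene',m,S(p)) for m,p in zip(M,[(38,238),(145,68),(200,100),(240,52),(697,262),(575,492)])]
ob+=[('top',m,G(p)) for m,p in zip(M,[(83,455),(78,190),(155,190),(155,107),(703,107),(715,457)])]
gi,r=fit(ob,0,[.35,-.25,0,0]); print('insert',gi.round(4),r.tolist())
D=lambda p:px((280,222),10,p); E_=lambda p:px((272,225),6,p); F=lambda p:px((284,220),6,p)
ob=[('top',m,D(p)) for m,p in [((-33.5,59.5,0),(108,347)),((-33.5,-59.5,0),(672,305)),((19.5,59.5,0),(88,122)),((-38,58,14),(117,375)),((-38,47,14),(160,375)),((-38,-47,14),(615,343)),((-38,-58,14),(662,340))]]
ob+=[('top',m,F(p)) for m,p in [((-94,17,30),(175,392)),((-94,-17,30),(268,387)),((-97,58,14),(60,385))]]
ob+=[('scene',m,E_(p)) for m,p in [((-38,58,14),(108,157)),((-38,47,14),(130,162)),((-38,-47,14),(345,237)),((-38,-58,14),(368,245)),((-97,58,14),(45,290))]]
de,r=fit(ob,-np.radians(28),[.5,.02,.078,0]); print('deck',de.round(4),r.tolist())
Rg=Ro.from_euler('z',gi[3]); print('grip',(Rg.apply([0,-.05,.02])+gi[:3]).round(4))
Rd=Ro.from_euler('ZY',[de[3],-np.radians(28)]);
for n,m in dict(grip_seated=(0,-50,20),rib=(-90,0,22)).items(): print(n,(Rd.apply(np.array(m)/1e3)+de[:3]).round(4))
G2=G((707,288)); print('tab top px->z.03',onz(d['top'],*G2,.03).round(4))
s=arm.get_state(); R=Ro.from_quat(np.roll(s['tool_rot'],-1)); print('tool',R.as_matrix().round(3).tolist(),s['ee_pos'])
E
python3 fit.py
```

```text
insert [ 4.233e-01 -2.627e-01 -2.000e-04  9.500e-03] [[-0.9, 0.1], [-0.5, 0.2], [0.1, -0.2], [-0.9, -0.0], [-0.4, -0.1], [-0.6, 0.5], [0.6, 0.2], [0.6, -0.5], [0.5, -0.6], [0.3, -0.0], [0.5, -0.3], [0.2, -0.4]]
deck [0.5696 0.0201 0.078  0.0757] [[-0.1, -1.6], [-0.1, -1.4], [-0.2, -2.1], [-0.1, 0.4], [0.8, 0.1], [0.3, 0.1], [0.9, -0.0], [-0.0, 0.4], [0.6, 0.0], [-0.2, 0.4], [-0.9, -0.3], [-0.5, 0.3], [-0.3, 0.2], [0.2, 0.4], [-1.3, -0.2]]
grip [ 0.4238 -0.3127  0.0198]
grip_seated [ 0.564  -0.0304  0.0957]
rib [0.48   0.0134 0.0552]
tab top px->z.03 [ 0.4236 -0.3126  0.03  ]
tool [[-0.976, 0.219, -0.001], [0.219, 0.976, -0.002], [0.0, -0.002, -1.0]] [0.13134156 0.58520041 0.24723162]
```

Heights agree: worktop 0 mm, deck 78 mm, and the tab-top ray agrees with the fitted grip. The grey floor points read low, which suggests they were on the mouth rim at z ≈ 8. I'll refit with that and start the approach.

```bash
sed -i 's/59.5,0)/59.5,8)/g' fit.py; python3 fit.py | grep -v insert
cat > to.py <<'E'
import sys,numpy as np
from rig import arm
from scipy.spatial.transform import Rotation as Ro
# args: x y z yaw(deg of tool y relative to world y)
s=arm.get_state();R=Ro.from_quat(np.roll(s['tool_rot'],-1)).as_matrix()
a=list(map(float,sys.argv[1:]));cur=np.degrees(np.arctan2(-R[0,1],R[1,1]))
print('now',s['ee_pos'].round(4),round(cur,2),'t',s['time_s'],'F',np.round(s['contact_force'],1),'open',round(s['opening'],4),round(s['gripper_force'],1))
for i in range(0,len(a),4): print('shift',(R.T@(np.array(a[i:i+3])-s['ee_pos'])/.3).round(4),'yaw',round(-(a[i+3]-cur)/90,4))
E
python3 to.py .36 .36 .25 .54
```

```text
deck [0.5701 0.0203 0.0777 0.0758] [[-0.1, -0.1], [0.2, 0.0], [-0.3, -0.8], [-0.2, 0.2], [0.8, -0.2], [0.2, -0.2], [0.8, -0.3], [-0.1, 0.1], [0.5, -0.2], [-0.2, 0.2], [-0.8, -0.3], [-0.4, 0.3], [-0.3, 0.2], [0.2, 0.4], [-1.2, -0.2]]
grip [ 0.4238 -0.3127  0.0198]
grip_seated [ 0.5645 -0.0303  0.0953]
rib [0.4805 0.0135 0.0548]
tab top px->z.03 [ 0.4236 -0.3126  0.03  ]
tool [[-0.976, 0.219, -0.001], [0.219, 0.976, -0.002], [0.0, -0.002, -1.0]] [0.13134156 0.58520041 0.24723162]
now [0.1313 0.5852 0.2472] -12.65 t 0.1 F [-0.1  0.4 -0.4] open 0.0854 0.0
shift [-0.9081 -0.5655 -0.0083] yaw -0.1466
```

Consistent: residuals are under 1 px apart from one at 1.2. Moving.

```bash
python3 -m creep '[[60,[-0.91,-0.565,0],-0.1466],[60,[-0.91,-0.565,0],-0.1466],[60,[-0.91,-0.565,0],-0.1466],[60,[-0.91,-0.565,0],-0.1466],[60,[-0.91,-0.565,0],-0.1466],[60,[-0.91,-0.565,0],-0.1466],[60,[-0.91,-0.565,0],-0.1466]]' 20; python3 to.py .40 .07 .25 .54
```

```text
time_s: 0.98
ee_pos: [0.3608, 0.36, 0.2479]
tool_rot: [-0.0, -0.004, 1.0, -0.0]
contact_force: [-1.6, 0.5, 0.3]
opening: 0.06
gripper_force: 0.0
now [0.3608 0.36   0.2479] 0.45 t 0.975 F [-1.6  0.5  0.3] open 0.06 0.0
shift [-0.1229 -0.9677 -0.007 ] yaw -0.001
```

```bash
python3 -m creep '[[40,[-0.12,-0.97,0],0],[40,[-0.12,-0.97,0],0],[40,[-0.12,-0.97,0],0],[40,[-0.12,-0.97,0],0],[40,[-0.12,-0.97,0],0],[40,[-0.12,-0.97,0],0]]'; python3 -m creep '[[40,[-0.08,-0.98,0],0],[40,[-0.08,-0.98,0],0],[40,[-0.08,-0.98,0],0],[40,[-0.08,-0.98,0],0],[40,[-0.08,-0.98,0],0],[40,[-0.08,-0.98,0],0]]';python3 to.py .4238 -.3127 .12 .54 .4238 -.3127 .031 .54
```

```text
time_s: 1.72
ee_pos: [0.3994, 0.0689, 0.2483]
tool_rot: [0.0, -0.004, 1.0, 0.0]
contact_force: [0.6, 0.6, -0.4]
opening: 0.0399
gripper_force: 0.0
time_s: 2.48
ee_pos: [0.4271, -0.2243, 0.2471]
tool_rot: [-0.001, -0.004, 1.0, 0.001]
contact_force: [-0.2, 1.1, -0.2]
opening: 0.0399
gripper_force: 0.0
now [ 0.4271 -0.2243  0.2471] 0.49 t 2.475 F [-0.2  1.1 -0.2] open 0.0399 0.0
shift [ 0.0129 -0.2951  0.4234] yaw -0.0006
shift [ 0.0124 -0.2955  0.7201] yaw -0.0006
```

```bash
python3 -m creep '[[30,[0.0125,-0.2955,0.2],0],[30,[0.0125,-0.2955,0.42],0],[30,[0.0125,-0.2955,0.55],0],[30,[0.0125,-0.2955,0.65],0],[30,[0.0125,-0.2955,0.722],0],[30,[0.0125,-0.2955,0.722],0],[30,[0.0125,-0.2955,0.722],0]]' && python3 - <<'E'
from h import *
c=snap('scene','x.png'); im=cv2.imread('pics/x.png'); t=snap('top','y.png'); im2=cv2.imread('pics/y.png')
cv2.imwrite('pics/pre.png',np.hstack([cv2.resize(im[310:410,350:450],None,fx=4,fy=4),cv2.resize(im2[260:360,400:500],None,fx=4,fy=4)]))
E
python3 to.py .4238 -.3127 .031 .54
```

```text
time_s: 3.35
ee_pos: [0.4249, -0.3118, 0.0332]
tool_rot: [0.001, -0.006, 1.0, -0.0]
contact_force: [-0.2, -0.0, 0.5]
opening: 0.0301
gripper_force: 0.0
now [ 0.4247 -0.3127  0.0337] 0.62 t 3.45 F [-0.1  0.1 -1.1] open 0.0301 0.0
shift [0.003  0.0001 0.0091] yaw 0.0008
```

View pics/pre.png

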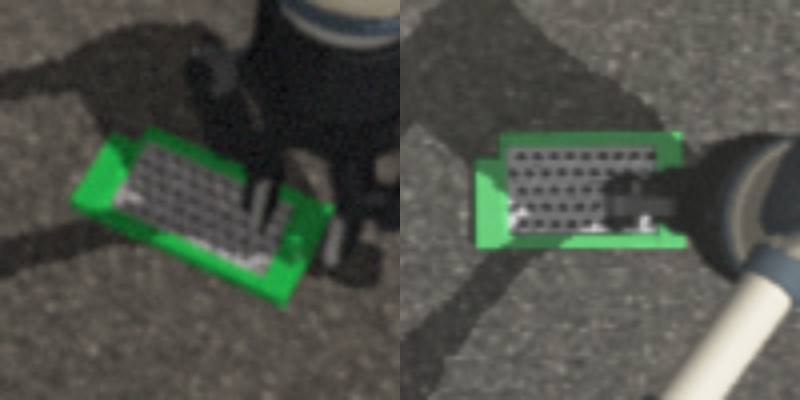

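The fingers straddle the tab (between the tips at about (290,240) in the left crop). Closing and lifting.

```bash
python3 -m creep '[[30,[0.003,0,0.009],0],[5,[0.003,0,0.009],0],[5,[0.003,0,0.009],0],[5,[0.003,0,0.009],0],[5,[0.003,0,0.009],0],[5,[0.003,0,-0.05],0],[5,[0.003,0,-0.2],0],[5,[0.003,0,-0.4],0]]' 30; python3 -m creep '[[5,[0,0,-0.2],0],[5,[0,0,-0.3],0],[5,[0,0,-0.3],0],[5,[0,0,-0.3],0]]'; python3 to.py .5 -.12 .25 4.34 .5645 -.0303 .18 4.34
```

```text
time_s: 4.45
ee_pos: [0.4216, -0.3121, 0.1521]
tool_rot: [-0.001, -0.005, 1.0, 0.001]
contact_force: [1.1, -0.6, -0.0]
opening: 0.009
gripper_force: 30.3
time_s: 4.95
ee_pos: [0.4221, -0.3125, 0.2404]
tool_rot: [-0.001, -0.005, 1.0, 0.001]
contact_force: [0.1, -0.4, -1.5]
opening: 0.0092
gripper_force: 30.3
now [ 0.4221 -0.3125  0.2404] 0.54 t 4.95 F [ 0.1 -0.4 -1.5] open 0.0092 30.3
shift [-0.2658  0.6394 -0.0315] yaw -0.0422
shift [-0.484   0.936   0.2019] yaw -0.0422
```

```bash
python3 -m creep '[[5,[-0.1,0.2,-0.03],-0.0422],[5,[-0.18,0.38,-0.03],-0.0422],[5,[-0.26,0.56,-0.03],-0.0422],[5,[-0.36,0.74,0],-0.0422],[5,[-0.48,0.936,0.05],-0.0422],[5,[-0.482,0.936,0.17],-0.0422],[5,[-0.482,0.936,0.2],-0.0422],[5,[-0.482,0.936,0.2],-0.0422]]'; python3 to.py .5636 -.0304 .17 4.34
python3 - <<'E'
from h import *
from scipy.spatial.transform import Rotation as Ro
s=arm.get_state(); R=Ro.from_quat(np.roll(s['tool_rot'],-1)).as_matrix()
yaw=np.arctan2(-R[0,1],R[1,1]); p=np.array(s['ee_pos']); Ri=Ro.from_euler('z',yaw)
o=p-Ri.apply([0,-.05,.031])
M=np.array([(-32,58,8),(18,58,8),(18,44,8),(32,44,8),(32,-58,8),(-32,-58,8)])/1e3
out=[]
for n,(x,y) in dict(scene=(260,180),top=(270,190)).items():
    c=snap(n,'z.png'); im=cv2.imread('pics/z.png'); k=4
    im=cv2.resize(im[y:y+110,x:x+100],None,fx=k,fy=k,interpolation=cv2.INTER_CUBIC)
    q=np.array([(proj(c,Ri.apply(m)+o)-(x,y)+.5)*k for m in M]).round().astype(int)
    cv2.polylines(im,[q.reshape(-1,1,2)],True,(255,0,255),1); out.append(im)
cv2.imwrite('pics/hover.png',np.hstack(out))
E
```

```text
time_s: 5.95
ee_pos: [0.5633, -0.0312, 0.1801]
tool_rot: [-0.002, -0.038, 0.999, 0.0]
contact_force: [-0.6, -0.2, -1.8]
opening: 0.0092
gripper_force: 30.3
now [ 0.5633 -0.0312  0.1801] 4.3 t 5.95 F [-0.6 -0.2 -1.8] open 0.0092 30.3
shift [-0.0013  0.0027  0.0338] yaw -0.0005
```

View pics/hover.png

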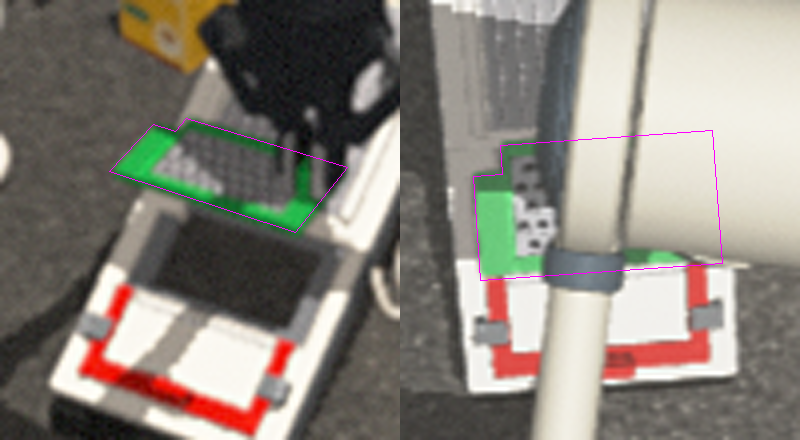

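The outline from the TCP matches the held insert within about 1 px in both views, and the insert is level above the pocket. Lowering vertically; the uphill edge should land first and turn the insert in the pads.

```bash
python3 -m creep '[[5,[-0.001,0.0027,0.06],0],[5,[-0.001,0.0027,0.12],0],[5,[-0.001,0.0027,0.17],0],[5,[-0.001,0.0027,0.193],0],[5,[-0.001,0.0027,0.193],0]]' 25; python3 -m creep '[[5,[0,0,0.006],0],[5,[0,0,0.012],0],[5,[0,0,0.018],0],[5,[0,0,0.022],0],[5,[0,0,0.022],0]]';python3 -m creep '[[5,[0,0,0.006],0],[5,[0,0,0.012],0],[5,[0,0,0.016],0],[5,[0,0,0.016],0]]'; python3 to.py .5636 -.0304 .1061 4.34
```

```text
time_s: 6.68
ee_pos: [0.5643, -0.0298, 0.1231]
tool_rot: [-0.001, -0.038, 0.999, 0.0]
contact_force: [-0.6, 0.7, -0.1]
opening: 0.0091
gripper_force: 30.3
time_s: 7.3
ee_pos: [0.5646, -0.0301, 0.1206]
tool_rot: [0.001, -0.038, 0.999, -0.0]
contact_force: [-10.0, -1.1, 11.6]
opening: 0.0093
gripper_force: 32.4
time_s: 7.8
ee_pos: [0.5642, -0.0301, 0.1159]
tool_rot: [0.001, -0.038, 0.999, -0.0]
contact_force: [-11.8, -0.8, 14.0]
opening: 0.0093
gripper_force: 34.3
now [ 0.5642 -0.0301  0.1159] 4.34 t 7.8 F [-11.8  -0.8  14. ] open 0.0093 34.3
shift [ 0.0022 -0.0009  0.0326] yaw 0.0
```

```bash
python3 -m creep '[[5,[0,0,0.006],0],[5,[0,0,0.012],0],[5,[0,0,0.016],0],[5,[0,0,0.016],0]]'; python3 -m creep '[[5,[0.001,0,0.006],0],[5,[0.001,0,0.012],0],[5,[0.001,0,0.016],0],[5,[0.001,0,0.016],0]]'; python3 - <<'E'
from h import *
out=[]
for n,(x,y) in dict(scene=(260,190),top=(270,190)).items():
    snap(n,'w.png'); im=cv2.imread('pics/w.png'); out.append(cv2.resize(im[y:y+110,x:x+100],None,fx=4,fy=4,interpolation=cv2.INTER_CUBIC))
cv2.imwrite('pics/ins.png',np.hstack(out))
E
```

```text
time_s: 8.3
ee_pos: [0.5641, -0.0301, 0.1115]
tool_rot: [0.001, -0.038, 0.999, -0.0]
contact_force: [-13.5, -0.7, 16.1]
opening: 0.0093
gripper_force: 41.5
time_s: 8.8
ee_pos: [0.564, -0.0301, 0.1071]
tool_rot: [0.001, -0.038, 0.999, -0.0]
contact_force: [-13.6, -0.2, 18.5]
opening: 0.009
gripper_force: 48.2
```

View pics/ins.png

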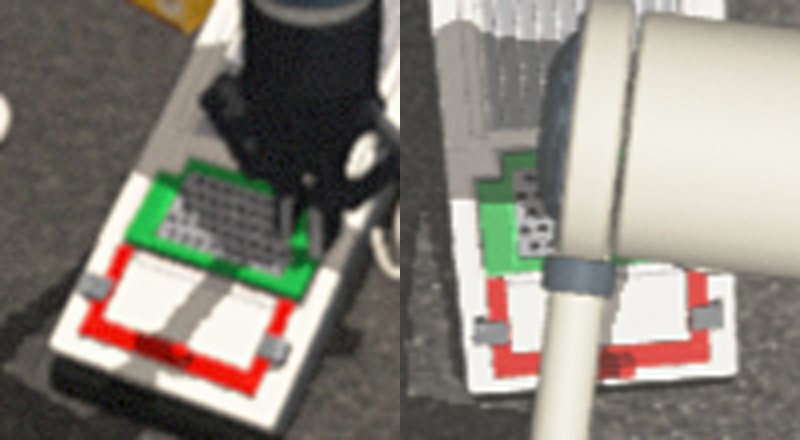

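The insert is in the mouth and nearly at slope angle, with its lower edge still slightly proud. A bit further down.

```bash
python3 -m creep '[[5,[0,0,0.006],0],[5,[0,0,0.01],0],[5,[0,0,0.01],0]]'; python3 -m creep '[[5,[0,0,0.005],0],[5,[0,0,0.01],0],[5,[0,0,0.01],0]]'; python3 to.py .5636 -.0304 .1061 4.34
```

```text
time_s: 9.28
ee_pos: [0.5642, -0.0299, 0.1041]
tool_rot: [0.001, -0.038, 0.999, -0.0]
contact_force: [-13.2, -0.4, 16.1]
opening: 0.0093
gripper_force: 46.5
time_s: 9.65
ee_pos: [0.5642, -0.03, 0.104]
tool_rot: [0.002, -0.038, 0.999, -0.0]
contact_force: [-20.1, 0.5, 29.2]
opening: 0.0094
gripper_force: 49.0
now [ 0.5642 -0.03    0.104 ] 4.34 t 9.65 F [-20.1   0.5  29.2] open 0.0094 49.0
shift [ 0.0021 -0.0013 -0.0071] yaw 0.0
```

Motion stopped while the force rose, so it has bottomed. Relieve, release, back off and look.

```bash
python3 -m creep '[[5,[0,0,-0.01],0],[16,[0,0,-0.01],0],[24,[0,0,-0.012],0],[28,[0,0,-0.05],0],[28,[0,0,-0.15],0],[28,[0,0,-0.3],0],[28,[0,0,-0.35],0]]'; python3 -m creep '[[10,[0.6,0,0],0],[0,[0.6,-0.6,0],0],[0,[0.6,-0.9,0],0],[0,[0.6,-0.9,0],0],[0,[0.6,-0.9,0],0],[0,[0.6,-0.9,0],0]]'; cat > see.py <<'E'
from fit import *
import sys
from scipy.spatial.transform import Rotation as Ro
Rd=Ro.from_euler('ZY',[de[3],-np.radians(28)]);M=np.array([(-32,58,8),(18,58,8),(18,44,8),(32,44,8),(32,-58,8),(-32,-58,8)])/1e3
out=[]
for n,(x,y) in dict(scene=(270,205),top=(275,205)).items():
    c=snap(n,n+sys.argv[1]); im=cv2.imread('pics/'+n+sys.argv[1]); k=5
    im=cv2.resize(im[y:y+80,x:x+80],None,fx=k,fy=k,interpolation=cv2.INTER_CUBIC)
    q=np.array([(proj(c,Rd.apply(m)+de[:3])-(x,y)+.5)*k for m in M]).round().astype(int)
    cv2.polylines(im,[q.reshape(-1,1,2)],True,(255,0,255),1); out.append(im)
cv2.imwrite('pics/see'+sys.argv[1],np.hstack(out))
E
python3 see.py 1.png >/dev/null; python3 to.py .5 .0 .2 4.34
```

```text
time_s: 10.52
ee_pos: [0.5657, -0.0299, 0.2059]
tool_rot: [0.003, -0.038, 0.999, -0.0]
contact_force: [-0.2, 1.0, -0.5]
opening: 0.0279
gripper_force: 0.0
time_s: 11.28
ee_pos: [0.4041, -0.3149, 0.2011]
tool_rot: [-0.0, -0.037, 0.999, 0.0]
contact_force: [-0.0, 0.8, 0.2]
opening: -0.0003
gripper_force: 0.0
now [ 0.4034 -0.3162  0.2005] 4.03 t 11.375 F [-0.5  0.4 -0.3] open 0.0002 0.0
shift [-3.9520e-01  1.0289e+00  8.0000e-04] yaw -0.0034
```

View pics/see1.png

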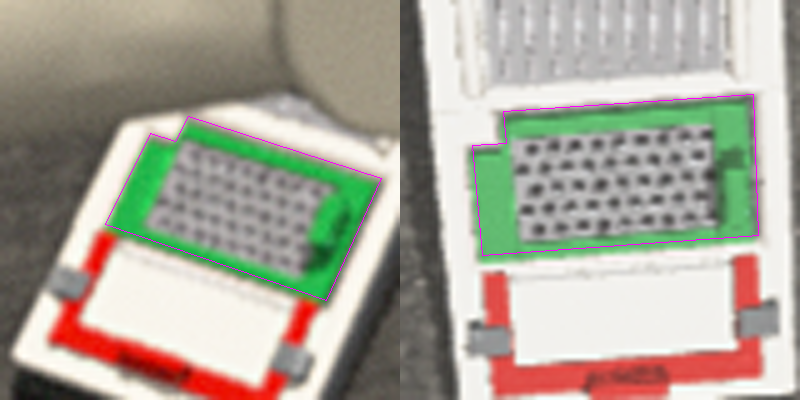

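The insert fills the pocket outline within about 1 px in both views, with its cut corner at the filled corner. I'll press once on the far ear to be sure, then go behind the rib.

```bash
cat > way.py <<'E'
from fit import *
Rd=Ro.from_euler('ZY',[de[3],-np.radians(28)]);w=lambda m:Rd.apply(np.array(m)/1e3)+de[:3]
ex=np.array([np.cos(de[3]),np.sin(de[3]),0])
print('press',(w((-12,46,8))-.011*ex+[0,0,.017]).round(4))
b=w((-94,0,30)); up=Rd.apply([1,0,0])
print('behind',(b-.019*ex+[0,0,.007]).round(4),'contact',(b-.011*ex+[0,0,.007]).round(4),'end',(b-.011*ex+[0,0,.007]+.02*up).round(4))
E
python3 way.py | tail -2; python3 -m creep '[[0,[-0.2,0.5,0],0],[0,[-0.4,0.9,0],0],[0,[-0.5,1,0],0],[0,[-0.5,1,0],0],[0,[-0.5,1,0],0],[0,[-0.5,1,0],0]]'; P=$(python3 way.py | grep press | tr -d 'press[]'); python3 to.py $P 4.34
```

```text
press [0.5413 0.0642 0.0961]
behind [0.4543 0.0115 0.067 ] contact [0.4623 0.0121 0.067 ] end [0.4799 0.0134 0.0764]
time_s: 12.12
ee_pos: [0.5325, 0.0021, 0.201]
tool_rot: [-0.0, -0.04, 0.999, 0.001]
contact_force: [0.1, -0.4, 0.2]
opening: -0.0002
gripper_force: 0.0
now [0.5325 0.0021 0.201 ] 4.61 t 12.125 F [ 0.1 -0.4  0.2] open -0.0002 0.0
shift [-0.0459  0.2035  0.3498] yaw 0.003
```

```bash
python3 -m creep '[[0,[-0.046,0.2035,0],0.003],[0,[-0.046,0.2035,0.15],0.003],[0,[-0.046,0.2035,0.28],0.003],[0,[-0.046,0.2035,0.32],0.003],[0,[-0.046,0.2035,0.335],0.003],[0,[-0.046,0.2035,0.345],0.003],[0,[-0.046,0.2035,0.35],0.003]]'; python3 -m creep '[[0,[0,0,0.006],0],[0,[0,0,0.01],0],[0,[0,0,0.01],0]]'
```

```text
time_s: 13.0
ee_pos: [0.542, 0.0596, 0.0983]
tool_rot: [0.001, -0.035, 0.999, 0.0]
contact_force: [-0.4, -0.6, -0.4]
opening: -0.0002
gripper_force: 0.0
time_s: 13.38
ee_pos: [0.5419, 0.0596, 0.0961]
tool_rot: [0.001, -0.035, 0.999, -0.0]
contact_force: [-3.1, -0.6, 8.2]
opening: 0.0006
gripper_force: 4.0
```

Contact came at the flush height (0.096). One firmer press, then lift and move behind the rib.

```bash
python3 -m creep '[[0,[0,0,0.006],0],[0,[0,0,0.01],0],[0,[0,0,0.01],0]]'; python3 -m creep '[[0,[0,0,-0.05],0],[0,[0,0,-0.15],0],[0,[0.1,-0.05,-0.2],0],[0,[0.29,-0.13,-0.2],0],[0,[0.29,-0.13,-0.2],0],[0,[0.29,-0.13,-0.2],0]]'; python3 to.py .4543 .0115 .067 4.34
```

```text
time_s: 13.75
ee_pos: [0.5421, 0.0596, 0.0959]
tool_rot: [0.002, -0.035, 0.999, -0.0]
contact_force: [-8.6, -0.2, 19.2]
opening: -0.0003
gripper_force: 10.8
time_s: 14.5
ee_pos: [0.4576, 0.0146, 0.1515]
tool_rot: [0.001, -0.035, 0.999, 0.0]
contact_force: [0.7, 0.3, 0.1]
opening: 0.0003
gripper_force: 0.0
now [0.4576 0.0146 0.1515] 4.04 t 14.5 F [0.7 0.3 0.1] open 0.0003 0.0
shift [ 0.0123 -0.0094  0.2817] yaw -0.0033
```

```bash
python3 -m creep '[[0,[0.025,-0.01,0],-0.003],[0,[0.025,-0.01,0.15],-0.003],[0,[0.025,-0.01,0.25],-0.003],[0,[0.025,-0.01,0.282],-0.003],[0,[0.025,-0.01,0.282],-0.003]]'; python3 to.py .4623 .0121 .067 4.34 .4799 .0134 .0764 4.34
```

```text
time_s: 15.12
ee_pos: [0.4501, 0.0112, 0.0662]
tool_rot: [-0.0, -0.038, 0.999, 0.0]
contact_force: [0.3, -0.4, 0.9]
opening: -0.0001
gripper_force: 0.0
now [0.4501 0.0112 0.0662] 4.36 t 15.125 F [ 0.3 -0.4  0.9] open -0.0001 0.0
shift [-0.0408 -0.0002 -0.0027] yaw 0.0003
shift [-0.0996 -0.0003 -0.0341] yaw 0.0003
```

```bash
python3 -m creep '[[0,[-0.02,0,-0.001],0],[0,[-0.04,0,-0.003],0],[0,[-0.055,0,-0.011],0],[0,[-0.07,0,-0.019],0],[0,[-0.07,0,-0.019],0]]'; python3 -m creep '[[0,[-0.015,0,-0.008],0],[0,[-0.03,0,-0.016],0],[0,[-0.03,0,-0.016],0]]'; python3 to.py .4799 .0134 .0764 4.34
```

```text
time_s: 15.75
ee_pos: [0.4713, 0.0127, 0.0725]
tool_rot: [0.0, -0.038, 0.999, -0.0]
contact_force: [-2.7, -0.7, 1.1]
opening: 0.0001
gripper_force: 1.1
time_s: 16.12
ee_pos: [0.478, 0.0132, 0.0758]
tool_rot: [-0.003, -0.038, 0.999, -0.0]
contact_force: [-11.0, -1.2, 3.8]
opening: -0.0001
gripper_force: 5.5
now [0.478  0.0132 0.0758] 4.34 t 16.125 F [-11.   -1.2   3.8] open -0.0001 5.5
shift [-0.0064  0.0002 -0.0021] yaw -0.0
```

```bash
python3 -m creep '[[0,[-0.01,0,-0.005],0],[0,[-0.015,0,-0.008],0],[0,[-0.015,0,-0.008],0]]'; python3 -m creep '[[0,[0.05,0,0.003],0],[0,[0.08,0,0],0],[0,[0.08,0,-0.3],0],[0,[0.3,-0.4,-0.4],0],[0,[0.3,-0.9,-0.4],0],[0,[0.3,-0.9,-0.4],0],[0,[0.3,-0.9,-0.4],0],[0,[0.3,-0.9,-0.4],0]]'; cat >> see.py <<'E'
L=np.array([(-18,58,14),(-18,47,14),(-18,-47,14),(-18,-58,14)])/1e3
im=np.hstack(out)
for j,(n,(x,y)) in enumerate(dict(scene=(270,205),top=(275,205)).items()):
    for m in L: q=(proj(d[n],Rd.apply(m)+de[:3])-(x,y)+.5)*5; cv2.circle(im,(int(q[0])+400*j,int(q[1])),3,(255,0,0),1)
cv2.imwrite('pics/see'+sys.argv[1],im)
E
python3 see.py 2.png >/dev/null
```

```text
time_s: 16.5
ee_pos: [0.4785, 0.0133, 0.0759]
tool_rot: [-0.009, -0.038, 0.999, -0.0]
contact_force: [-22.9, -3.2, 4.2]
opening: 0.0001
gripper_force: 11.8
time_s: 17.5
ee_pos: [0.4148, -0.2653, 0.2001]
tool_rot: [0.001, -0.037, 0.999, -0.001]
contact_force: [0.3, 0.4, -0.0]
opening: -0.0003
gripper_force: 0.0
```

View pics/see2.png

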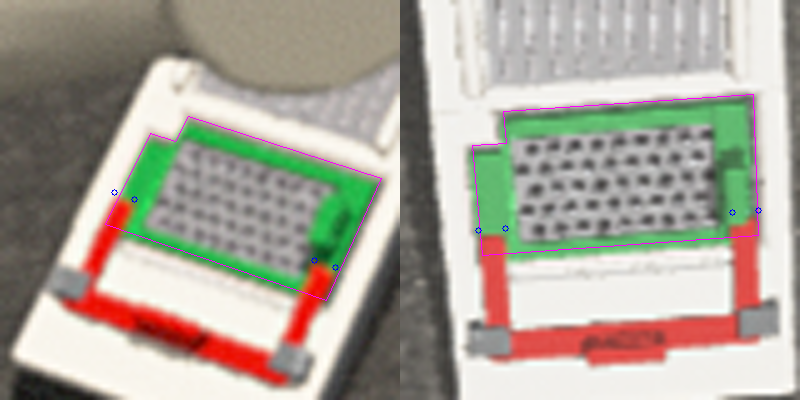

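The lock has moved, but the arm ends look 2–3 mm short of the full-lock marks (blue circles). I'll measure the travel from the shift of the red edges between pictures.

```bash
python3 - <<'E' | tail -12
from fit import *
Rd=Ro.from_euler('ZY',[de[3],-np.radians(28)]);w=lambda m:Rd.apply(np.array(m)/1e3)+de[:3]
# sample redness along lines running up the slope (lock-frame points at top of the parts), subpixel; find edge crossings as deck x
def red(f):
    i=cv2.imread('pics/'+f).astype(np.float32); return i[:,:,2]-np.maximum(i[:,:,1],i[:,:,0])
xs=np.arange(-110,0,.25)
for n in('scene','top'):
    for lab,y,z in(('armL',53,14),('armR',-53,14),('barL',35,14),('barR',-35,14)):
        r=[]
        for f in(n+'0.png',n+'2.png'):
            P=np.array([proj(d[n],w((x,y,z))) for x in xs],np.float32)
            v=cv2.remap(red(f),P[:,:1],P[:,1:],cv2.INTER_LINEAR).ravel(); h=v>v.max()/2
            k=np.where(h)[0]; r.append((xs[k[0]],xs[k[-1]]))
        print(n,lab,r)
E
```

```text
grip_seated [ 0.5645 -0.0303  0.0953]
rib [0.4805 0.0135 0.0548]
tab top px->z.03 [ 0.4236 -0.3126  0.03  ]
tool [[-0.997, -0.071, 0.002], [-0.071, 0.997, -0.002], [-0.001, -0.003, -1.0]] [ 0.41473057 -0.26593046  0.19989327]
scene armL [(np.float64(-95.75), np.float64(-37.5)), (np.float64(-78.0), np.float64(-21.0))]
scene armR [(np.float64(-95.5), np.float64(-37.5)), (np.float64(-78.25), np.float64(-20.5))]
scene barL [(np.float64(-95.75), np.float64(-83.75)), (np.float64(-78.0), np.float64(-66.5))]
scene barR [(np.float64(-95.5), np.float64(-83.75)), (np.float64(-78.25), np.float64(-66.5))]
top armL [(np.float64(-97.0), np.float64(-38.5)), (np.float64(-78.5), np.float64(-21.25))]
top armR [(np.float64(-97.0), np.float64(-38.5)), (np.float64(-79.75), np.float64(-23.75))]
top barL [(np.float64(-97.0), np.float64(-83.5)), (np.float64(-79.75), np.float64(-66.25))]
top barR [(np.float64(-96.75), np.float64(-83.5)), (np.float64(-79.25), np.float64(-66.0))]
```

Travel reads about 17.4 mm, just past 17 but short of the stop. I'll push again, harder and slightly lower on the rib.

```bash
python3 to.py .465 .0122 .12 4.34 .468 .0124 .067 4.34 .4799 .0134 .0734 4.34; python3 -m creep '[[0,[-0.1,0.5,0],0],[0,[-0.2,0.9,0],0],[0,[-0.2,0.92,0],0],[0,[-0.2,0.92,0],0],[0,[-0.2,0.92,0],0],[0,[-0.2,0.92,0.1],0],[0,[-0.2,0.92,0.2],0],[0,[-0.2,0.92,0.2],0]]'; python3 to.py .464 .0124 .068 4.34
```

```text
now [ 0.4147 -0.2659  0.1999] 4.07 t 17.6 F [-0.3  0.6  0.9] open -0.0005 0.0
shift [-0.2326  0.9135  0.2643] yaw -0.003
shift [-0.2424  0.9139  0.441 ] yaw -0.003
shift [-0.2822  0.9144  0.4197] yaw -0.003
time_s: 18.6
ee_pos: [0.4526, 0.0184, 0.1368]
tool_rot: [-0.002, -0.039, 0.999, 0.0]
contact_force: [0.4, 0.6, -0.5]
opening: 0.0002
gripper_force: 0.0
now [0.4526 0.0184 0.1368] 4.42 t 18.6 F [ 0.4  0.6 -0.5] open 0.0002 0.0
shift [-0.0373 -0.0231  0.2291] yaw 0.0008
```

```bash
python3 -m creep '[[0,[-0.037,-0.023,0.1],0.001],[0,[-0.037,-0.023,0.2],0.001],[0,[-0.037,-0.023,0.23],0.001],[0,[-0.037,-0.023,0.23],0.001],[0,[-0.055,-0.023,0.225],0.001],[0,[-0.07,-0.023,0.219],0.001],[0,[-0.07,-0.023,0.219],0.001]]'; python3 -m creep '[[0,[-0.01,0,-0.005],0],[0,[-0.018,0,-0.009],0],[0,[-0.018,0,-0.009],0]]'; python3 -m creep '[[0,[-0.01,0,-0.005],0],[0,[-0.02,0,-0.01],0],[0,[-0.02,0,-0.01],0]]'
```

```text
time_s: 19.48
ee_pos: [0.4763, 0.0122, 0.0744]
tool_rot: [0.001, -0.037, 0.999, -0.0]
contact_force: [0.7, -0.2, 0.2]
opening: 0.0
gripper_force: 0.0
time_s: 19.85
ee_pos: [0.478, 0.0124, 0.0745]
tool_rot: [-0.004, -0.037, 0.999, -0.0]
contact_force: [-10.5, -1.5, 1.0]
opening: -0.0002
gripper_force: 5.1
time_s: 20.23
ee_pos: [0.4787, 0.0124, 0.0746]
tool_rot: [-0.012, -0.037, 0.999, -0.0]
contact_force: [-27.8, -3.7, 2.2]
opening: 0.0001
gripper_force: 13.9
```

It stops hard at the same place. To tell a hard stop from a jam I'll measure the insert's edges in the deck frame, including its height, from the pictures already taken.

```bash
python3 - <<'E' | tail -16
from fit import *
Rd=Ro.from_euler('ZY',[de[3],-np.radians(28)]);w=lambda m:Rd.apply(np.array(m)/1e3)+de[:3]
def grn(f):
    i=cv2.imread('pics/'+f).astype(np.float32); return i[:,:,1]-np.maximum(i[:,:,2],i[:,:,0])
def run(f,n,pts,s):
    P=np.array([proj(d[n],w(p)) for p in pts],np.float32)
    v=cv2.remap(grn(f),P[:,:1],P[:,1:],cv2.INTER_LINEAR).ravel(); k=np.where(v>v.max()/2)[0]; return s[k[0]],s[k[-1]]
xs=np.arange(-45,45,.25); ys=np.arange(-72,72,.25)
for f in '12':
  for n in('scene','top'):
    print(n+f,'x-range at y=35,20,0,-20,-40:',[tuple(map(float,run(n+f+'.png',n,[(x,y,8) for x in xs],xs))) for y in(35,20,0,-20,-40)])
    print(n+f,'y-range at x=-15,0,12,26',[tuple(map(float,run(n+f+'.png',n,[(x,y,8) for y in ys],ys))) for x in(-15,0,12,26)])
E
```

```text
insert [ 4.233e-01 -2.627e-01 -2.000e-04  9.500e-03] [[-0.9, 0.1], [-0.5, 0.2], [0.1, -0.2], [-0.9, -0.0], [-0.4, -0.1], [-0.6, 0.5], [0.6, 0.2], [0.6, -0.5], [0.5, -0.6], [0.3, -0.0], [0.5, -0.3], [0.2, -0.4]]
deck [0.5701 0.0203 0.0777 0.0758] [[-0.1, -0.1], [0.2, 0.0], [-0.3, -0.8], [-0.2, 0.2], [0.8, -0.2], [0.2, -0.2], [0.8, -0.3], [-0.1, 0.1], [0.5, -0.2], [-0.2, 0.2], [-0.8, -0.3], [-0.4, 0.3], [-0.3, 0.2], [0.2, 0.4], [-1.2, -0.2]]
grip [ 0.4238 -0.3127  0.0198]
grip_seated [ 0.5645 -0.0303  0.0953]
rib [0.4805 0.0135 0.0548]
tab top px->z.03 [ 0.4236 -0.3126  0.03  ]
tool [[-0.997, -0.074, -0.023], [-0.074, 0.997, -0.001], [0.023, 0.001, -1.0]] [0.47869045 0.01244922 0.07462295]
scene1 x-range at y=35,20,0,-20,-40: [(-34.5, 28.5), (-34.25, 28.5), (-34.0, 28.75), (-34.0, 28.5), (-33.75, 29.0)]
scene1 y-range at x=-15,0,12,26 [(-57.25, 57.0), (-57.75, 57.25), (-57.5, 56.75), (-57.25, 42.75)]
top1 x-range at y=35,20,0,-20,-40: [(-36.0, 28.75), (-35.75, 28.5), (-36.0, 28.25), (-35.5, 29.0), (-35.0, 29.5)]
top1 y-range at x=-15,0,12,26 [(-55.25, 59.0), (-55.75, 59.75), (-56.0, 59.0), (-55.5, 45.25)]
scene2 x-range at y=35,20,0,-20,-40: [(-34.5, 28.75), (-34.25, 28.5), (-34.0, 29.0), (-34.0, 28.75), (-34.0, 28.75)]
scene2 y-range at x=-15,0,12,26 [(-57.25, 55.5), (-57.75, 57.5), (-57.5, 57.0), (-57.25, 42.75)]
top2 x-range at y=35,20,0,-20,-40: [(-36.0, 28.75), (-35.75, 28.25), (-36.0, 28.5), (-35.75, 29.0), (-35.0, 29.25)]
top2 y-range at x=-15,0,12,26 [(-55.25, 59.0), (-55.75, 59.75), (-55.75, 59.0), (-55.25, 45.25)]
```

That explains it. Both views put the seated insert about 3 mm lower than my lock-based deck frame, and so did the original floor-corner readings. So the lock started about 2.6 mm up from open, and 17.4 + 2.6 = 20 mm: this is its hard stop. Both views also agree on the insert being flush. Backing off, then handing in after a numeric check of the lock.

```bash
python3 -m creep '[[0,[0.05,0,0.003],0],[0,[0.08,0,0],0],[0,[0.08,0,-0.2],0],[0,[0.2,-0.2,-0.4],0],[0,[0.2,-0.6,-0.4],0],[0,[0.2,-0.6,-0.4],0],[0,[0.2,-0.6,-0.4],0],[0,[0.2,-0.6,-0.4],0]]'; python3 - <<'E'
from h import *
i=[cv2.imread('pics/top2.png'),None]; snap('top','top3.png'); i[1]=cv2.imread('pics/top3.png')
print('change near lock', np.abs(i[0][215:290,285:350].astype(int)-i[1][215:290,285:350]).max(2).mean())
a=cv2.imread('pics/top0.png').astype(int)
for n,(x,y,w,h) in dict(yellow=(425,208,62,42),holder=(170,192,48,46),timer=(412,150,40,40),bowl=(85,245,138,135)).items(): print(n,np.abs(a-i[1])[y:y+h,x:x+w].mean().round(2))
s=arm.get_state(); print(s['ee_pos'],s['contact_force'],np.abs(s['qvel']).max(),s['time_s'])
E
```

```text
time_s: 21.22
ee_pos: [0.4403, -0.1715, 0.1993]
tool_rot: [0.0, -0.036, 0.999, 0.0]
contact_force: [0.5, 1.0, 0.4]
opening: 0.0002
gripper_force: 0.0
change near lock 17.107282051282052
yellow 2.38
holder 2.11
timer 2.45
bowl 2.98
[ 0.44041022 -0.17040678  0.19898879] [ 0.1230349   0.59406128 -0.27150255] 0.029338924006610024 21.275
```

```bash
python3 -m creep '[[0,[0.2,-0.6,-0.1],0],[0,[0.2,-0.6,-0.1],0],[0,[0.2,-0.6,-0.1],0],[0,[0.2,-0.6,-0.1],0],[0,[0.2,-0.6,-0.1],0]]' | head -2; python3 - <<'E'
from h import *
a=cv2.imread('pics/top2.png').astype(int); snap('top','top4.png'); b=cv2.imread('pics/top4.png').astype(int)
print('change',np.abs(a-b)[215:290,285:350].max(2).mean())
for f in(a,b):
    r=(f[:,:,2]-np.maximum(f[:,:,0],f[:,:,1]))[215:290,285:350]>60; g=(f[:,:,1]-np.maximum(f[:,:,0],f[:,:,2]))[215:290,285:350]>25
    print([ (m.sum(),np.argwhere(m).mean(0).round(2)) for m in(r,g)])
E
```

```text
time_s: 21.9
ee_pos: [0.3945, -0.3535, 0.2286]
change 3.4067692307692305
[(np.int64(492), array([52.7 , 34.35])), (np.int64(710), array([25.11, 32.61]))]
[(np.int64(492), array([52.7 , 34.35])), (np.int64(714), array([25.13, 32.69]))]
```

The second push moved neither the lock nor the insert, so the lock is at its hard stop. Handing in.

```bash
python3 -c "from rig import arm; print(arm.sign_off())"
```

```text
the job is handed in; nothing more can be done
None
```

I handed the job in at about 22 s: the green insert is seated flush in the pocket, its cut-off corner at the filled corner, the red lock is pushed up until it stopped hard (about 17.4 mm of measured travel; I infer it started about 2.6 mm up from open, so close to 20 mm), the arm is clear, the other things look unmoved, and no verdict was returned.

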